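Snap the retaining ring into the working groove and lock it

ROBOT

A 7-joint arm with a two-finger parallel gripper is mounted at the origin on a cart in front of the work surface, level with it; the furniture and walls round the work are solid. World frame = base frame: x ahead of the robot, y to its left, z up, the work surface at z = 0. Lengths are in m, angles in rad, forces in N, time in s.
With the tool pointing down it reaches from about 0.425 to 0.925 m from the base axis. Payload 6.8 kg.
Tool frame: the origin (TCP) lies on the mounting face of the last link; the fingertips stand 173 mm ahead of it and the grasp point (between the pads) lies 155 mm ahead of it; z points along the fingers, y is the line along which they close (so a half turn about z gives the same grasp; the last joint's range is limited). The gripper opens to 85 mm and grips with 20 to 120 N. Pads are 22 mm wide; open, the fingers measure 114 mm over their backs; the gripper's body (76 mm by 85 mm) begins 54 mm behind the grasp point. The pads swing forward as they close: fully open they stand 13 mm farther back than shut.
Start: joints at [-1.405, 0.477, 0.022, 1.555, -0.011, 1.109, -0.083], TCP at [0.183, 0.65, 0.405] pointing down, gripper open.
Joint ranges: [-2.96, 2.96], [-0.34, 2.1], [-1.41, 1.46], [0.24, 2.44], [-1.37, 4.51], [0.17, 1.92], [-2.96, 2.96]. Speed limits (rad/s): [2.39, 2.39, 3.14, 3.14, 3.14, 3.14, 3.14].

INTERFACE

Orientations are given as a unit quaternion [w, x, y, z].
In Python, from station import bot gives the robot as it stands. The module is installed in compiled form; this text tells all that it offers.
- The arm moves only by the shell command python3 -m pendant 'ROWS' [FORCE]. ROWS is JSON, a list of rows, each a list of 5 numbers: the finger opening in m, from 0 to 0.0854, then the shift along the tool's x, y, z in m, then the turn about the tool's z in degrees. In form: [[jaw, x, y, z, yaw], ...]. A call has 1 to 12 rows; each row shifts and turns the commanded pose from where the row before left it, along the tool's axes as they then stand; what a row does not reach is not made up. A row lasts 1/12 s, in which the tool goes at most 41.7 mm and 7.16 degrees, less where a joint would pass 70% of its speed; a pose out of reach is approached as far as the arm can. A call with a gripper value outside its range is refused whole. The fingers move at their own pace and stop on an object; FORCE is the grip in N (left out, the last holds). Time passes only in rows, so rows that do not move let the fingers close. It gives the time, the measured TCP pose, the force, the opening and the grip force at its end, in the units of the state.
- bot.get_obs(): the state, without advancing time (a new reading comes with each control period).
- bot.read_camera(name): name is "side" or "top" or "wrist"; returns (picture, depth): 384x512x3 uint8, blue, green, red; 384x512 float32, m along the optical axis (not along the pixel's ray), 0 where there is no reading.
- bot.camera_model(name): a dict with "intrinsics" (3x3 intrinsics, pixels), "R" (3x3) and "t" (3): a world point X has camera coordinates R X + t. Camera axes: x right, y down, z forward; pixel columns grow to the right and rows downward; lengths in m; the calibration is good to about 2 mm. A picture is of the moment at which its call begins: read the wrist's pose just before it. camera_model takes no time and is no camera call; for the wrist camera it gives the pose at the moment of the call.
- bot.hand_in(): hands the job in; it is judged then, once.
Trained networks look in the newest picture that a camera, given by its name, has taken for a name from the list of things; names that differ only in an ending like _2 or _b are one class to them, and where a whole thing is asked for, a point or a joint stands for the part that bears it (a point fixed in the world has none). Each returns a list of dicts, best first, with "score" (0 to 1); they miss things now and then, are a little off and sometimes report something else, mostly with a low value. They report only what shows in the picture. A call takes as long as a camera call.
- bot.boxes_of(name, camera): "at" ([column, row] in pixels, amid what is visible of it).
- bot.trace(name, camera): "mask" (384x512 bool, what is visible of it) and "at" ([column, row] in pixels, amid what is visible of it).
- bot.pinpoint(name, camera): "at" ([column, row] in pixels: a listed point, or the origin of a listed thing).
The state is a dict: "t": time; "q": joint angles; "joint_vel": joint speeds; "joint_torque": joint torques, N m; "eef_pos": TCP position; "tool_rot": TCP orientation; "contact_force": force on the tool from outside, world axes, zero at the start; "torque": the same for the moment, N m; "gripper_width": opening from 0.0 (shut) to 1.0 (fully open); "grasp_force": force on a finger pad.
Only numpy, scipy, OpenCV 4.12 (cv2) and the standard library are available. Lean on these libraries where they do the work, as an engineer would, in place of code of your own. Each camera call takes 0.05 s, during which the arm holds its last target. There are 200 camera calls.

TASK

The snap ring on the spindle is parked in the upper groove: spread it by its two eyes, bring it down and let it contract fully into the lower groove just above the pulley, with its gap facing the locking slide. Then push the locking slide fully home so that its tongue stands between the ring's eyes. Leave the other things on the board and the bench where they are.

Things in the scene. Friction and masses are not known exactly. Their poses are not given: they have to be found in the camera images.
- spindle_board: Fixed plywood board 310 x 180 x 12 mm with an upright steel spindle. Origin: on the spindle axis at bench level (board's underside), z up; board spans x -200..+110, y +-90 mm. The locking slide's track runs along its -x axis between two guides (30 mm high, y +-19..26, x -68..-193 mm). Round the spindle's foot a pulley, radius 42 mm, top at z 40 mm.
- work_groove (a point): On the spindle axis at the floor of the lower (working) groove, 40 mm above the bench, level with the pulley's top and with two rest blocks (board x -44..-66, |y| 13..55 mm) for the ring's lugs; axes as the board's. The groove has radius 25 mm and is 14 mm high (z 40..54 over the bench); above it the spindle widens by a 45 degree chamfer (z 54..58) to the land of radius 29.5 mm, z 58..72.
- park_groove (a point): On the spindle axis at the floor of the upper (parking) groove, 72 mm above the bench; axes as the board's. The groove has radius 25 mm, z 72..86; above it the head of radius 29.5 mm to z 98 and a small stub to z 102 mm.
- snap_ring: Loose dark steel snap ring of oiled (slippery) 8 mm round wire, 0.15 kg, round the spindle. Origin: ring centre, underside; z up; gap and eyes on its -x side, starting up to 0.3 rad either way from the board's -x. At rest (inner radius 26 mm) it is loose in a groove, can be turned, cannot pass the land. Two arms hinge at the back (x +31, y +-16 mm). Spread, it slides over the land.
- eye_left (a point): On the axis of the upright round eye boss of the ring's +y arm, 23 mm above the ring's underside; at rest at ring x -54, y +32 mm. Boss: 18 mm diameter, z 8..38 mm over the ring's underside; 46 mm clear between the two bosses at rest. It stands on a flat lug, x -68..-40, y 17..43, z 0..8 mm, by which the ring can also be pushed down; 34 mm clear between the lugs.
- eye_right (a point): On the axis of the eye boss of the ring's -y arm, the mirror image of eye_left (at rest ring x -54, y -32 mm, 23 mm above the underside). To spread the ring, push the bosses apart from between them, e.g. closed fingertips lowered between them to just above the lugs, then opened to 84 to 90 mm over the fingers' backs; let go by closing them again.
- ring_arm_left (a joint): Opening angle of the ring's +y arm, rad: 0 at rest (contracted), grows as it is spread, stop at 0.34. With both arms at 0.22 to 0.28 (82 to 90 mm clear between the bosses) the ring passes the land; the bosses then stand at about ring x -47 mm. A spring closes it: about 3.5 N at the boss at rest, 8 N when spread.
- ring_arm_right (a joint): Opening angle of the ring's -y arm, rad; the mirror image of ring_arm_left: 0 at rest, stop at 0.34, same spring.
- lock_slide (a joint): Travel of the locking slide, m: 0 fully home (at the spindle), grows outward along the board's -x, stop 0.065; starts at 0.042..0.062. About 2 N of friction; stays where left. Its tongue is 20 mm wide, round-nosed, 34..52 mm above the bench; at home the nose is 46 mm from the spindle axis, between the lugs of the seated ring. A gap turned more than about 0.1 rad off the track can block it.
- slide_grip (a point): Middle of the slide's upright black grip, a block 20 mm along the track, 36 mm across and 36 mm high (52..88 mm above the bench; this point at 75 mm). With the slide home it lies 108 mm from the spindle axis on the board's -x. Its outer face is 10 mm from this point.
- screw_tin: Grey metal tin, 82 mm diameter, 57 mm high, on the board behind the spindle; bystander. Origin: centre of its underside.
- offcut_4: Wooden offcut 55 x 55 x 36 mm on the board behind the spindle; bystander. Origin: centre of its underside.
- mug: Cream mug, 92 mm high, at the back left; bystander. Origin: centre of its underside.
- marking_gauge: Wooden marking gauge, 200 mm long, on the left; bystander. Origin: centre of its underside.
- tape_roll: Roll of pale tape, 96 mm diameter, 24 mm high, at the right; bystander. Origin: centre of its underside.

How it is judged:
On the way, in this order (a step that is already met when the one before it is completed fails the run):
1. the ring lies contracted in the lower groove while the locking slide is still pulled out (z of snap_ring in the frame of work_groove between -0.003 and 0.004 m and horizontal distance between snap_ring and work_groove below 0.004 m and angle between snap_ring's own z axis and vertical below 0.05 rad and value of joint each of ring_arm_left, ring_arm_right below 0.04 rad and value of joint lock_slide above 0.03 m), for 0.2 s.
2. the locking slide is home (value of joint lock_slide below 0.003 m), for 0.2 s.
At the end, for the whole second after the job is handed in: The ring lies level in the lower groove (within 4 mm of its floor and of the spindle axis), both arms contracted to under 0.04 rad, its gap within 0.15 rad of the track, at rest; the locking slide is within 3 mm of home with its tongue between the eyes (z of snap_ring in the frame of work_groove between -0.003 and 0.004 m and horizontal distance between snap_ring and work_groove below 0.004 m and angle between snap_ring's own z axis and vertical below 0.05 rad and value of joint each of ring_arm_left, ring_arm_right below 0.04 rad and value of joint lock_slide below 0.003 m and angle between the x axis of snap_ring and the x axis of spindle_board, either way round below 0.15 rad and x of each of eye_left, eye_right in the frame of spindle_board below -0.03 m and linear speed of snap_ring below 0.02 m/s); the robot touches nothing.
It fails at once if another thing on the board or bench is shifted by more than 30 mm (distance of any of screw_tin, offcut_4, mug, marking_gauge, tape_roll from where it was at the start of the episode above 0.03 m).
It also fails if it takes over 38 s, if anything falls off the work surface, if the arm or the gripper's body presses on something with over 40 N, if the wrist force passes 120 N, or if a joint passes its speed limit or range.

## Working session

There is one attempt and no reset: what is moved stays moved. The work goes in short steps, Python scripts to look and compute and a shell command to move; the robot and the scene stay as the last step left them, time stands still between calls to the robot, and variables do not carry over. Pictures are saved under pics/ and viewed, at most 10 in all, crops included, and the job is handed in when it is done.

```bash
mkdir -p pics; cat > h.py <<'E'
import numpy as np, cv2
from station import bot
def ray(cam,px):
    m=bot.camera_model(cam);K=np.array(m["intrinsics"]);R=np.array(m["R"]);t=np.array(m["t"])
    d=R.T@np.linalg.inv(K)@np.array([px[0],px[1],1.0]);return -R.T@t,d
def onz(cam,px,z):
    o,d=ray(cam,px);return o+d*(z-o[2])/d[2]
def proj(cam,X):
    m=bot.camera_model(cam);c=np.array(m["R"])@X+np.array(m["t"]);p=np.array(m["intrinsics"])@c;return p[:2]/p[2]
E
python3 - <<'E'
from h import *
np.set_printoptions(precision=4,suppress=True)
o=bot.get_obs();print(o)
ims=[]
for c in ["top","side"]:
    p,d=bot.read_camera(c);ims.append(p)
    m=bot.camera_model(c);print(c,-np.array(m["R"]).T@m["t"])
    for n in ["spindle_board","work_groove","park_groove","snap_ring","eye_left","eye_right","slide_grip","screw_tin","offcut_4","mug","marking_gauge","tape_roll"]:
        r=bot.pinpoint(n,c)[:2]
        z={"work_groove":.04,"park_groove":.072,"snap_ring":.072,"eye_left":.095,"eye_right":.095,"slide_grip":.075,"screw_tin":.012,"offcut_4":.012}.get(n,0)
        print(n,[(np.round(x["at"],1),round(x["score"],2),onz(c,x["at"],z)[:2]) for x in r])
cv2.imwrite("pics/a.png",cv2.resize(np.vstack(ims),(600*512//768*1,600)) )
cv2.imwrite("pics/top.png",cv2.resize(ims[0],(800,600)));cv2.imwrite("pics/side.png",cv2.resize(ims[1],(800,600)))
E
```

```text
{'t': 0.0, 'q': array([-1.4051,  0.4778,  0.0223,  1.5565, -0.0115,  1.1093, -0.0831]), 'joint_vel': array([-0.0003, -0.0002,  0.0006,  0.0002,  0.0004,  0.0005,  0.0003]), 'joint_torque': array([ -0.0004, -59.6458,   1.608 , -28.1177,   0.0125,   0.0097,
        -0.    ]), 'eef_pos': array([0.1824, 0.6496, 0.4037]), 'tool_rot': array([-0.    ,  0.1365,  0.9906, -0.0009]), 'contact_force': array([ 0.5255,  0.6294, -0.6058]), 'torque': array([-0.0221, -0.0015, -0.0357]), 'grasp_force': 0.0, 'gripper_width': 0.9996151635519039}
top [0.2544 0.1073 1.6613]
spindle_board [(array([255.4, 169.4]), 0.79, array([0.652 , 0.0507]))]
work_groove [(array([257.2, 166.1]), 0.94, array([0.6545, 0.0456])), (array([257.1, 167.4]), 0.54, array([0.6498, 0.046 ]))]
park_groove [(array([255.3, 167.8]), 0.92, array([0.6405, 0.0535])), (array([246.4, 145.9]), 0.43, array([0.72  , 0.0843]))]
snap_ring [(array([255.1, 164.6]), 0.72, array([0.6521, 0.0541]))]
eye_left [(array([248.1, 180.1]), 0.41, array([0.5916, 0.0793]))]
eye_right [(array([264.4, 176. ]), 0.59, array([0.6059, 0.0232]))]
slide_grip [(array([
[... 806 characters left out ...]
ray([277.1, 196.6]), 0.43, array([0.6571, 0.0579]))]
eye_left [(array([263. , 184.4]), 0.56, array([0.6004, 0.1055]))]
eye_right [(array([263.9, 194.2]), 0.45, array([0.6087, 0.0293])), (array([277.1, 215.4]), 0.24, array([ 0.6629, -0.1133]))]
slide_grip [(array([237.3, 190.1]), 0.69, array([0.5042, 0.0853]))]
screw_tin [(array([287.4, 224.2]), 0.96, array([ 0.7007, -0.0349])), (array([279. , 204.9]), 0.73, array([0.6654, 0.0999]))]
offcut_4 [(array([296. , 206.6]), 0.77, array([0.7313, 0.0945]))]
mug [(array([296.3, 179.9]), 0.85, array([0.7323, 0.3427]))]
marking_gauge [(array([263.3, 158.2]), 0.8, array([0.5758, 0.5474]))]
tape_roll [(array([261.5, 195.8]), 0.56, array([0.5919, 0.1851]))]
```

```bash
python3 -m pendant '[[0,-0.0282,-0.0227,0,0],[0,-0.0282,-0.0227,0,0],[0,-0.0282,-0.0227,0,0],[0,-0.0282,-0.0227,0,0],[0,-0.0282,-0.0227,0,0],[0,-0.0282,-0.0227,0,0],[0,-0.0282,-0.0227,0,0],[0,-0.0282,-0.0227,0,0],[0,-0.0282,-0.0227,0,0],[0,-0.0282,-0.0227,0,0]]'; python3 -m pendant '[[0,-0.0282,-0.0227,0,0],[0,-0.0282,-0.0227,0,0],[0,-0.0282,-0.0227,0,0],[0,-0.0282,-0.0227,0,0],[0,-0.0282,-0.0227,0,0],[0,-0.0282,-0.0227,0,0],[0,-0.0282,-0.0227,0,0],[0,-0.0282,-0.0227,0,0],[0,-0.0282,-0.0227,0,0],[0,-0.0282,-0.0227,0,0],[0,0,0,0,0]]'
cat > look.py <<'E'
import sys
from h import *
np.set_printoptions(precision=4,suppress=True)
zr=float(sys.argv[1]);pic=sys.argv[2]
o=bot.get_obs();print(o["t"],o["eef_pos"],o["tool_rot"],o["contact_force"],o["gripper_width"])
p,d=bot.read_camera("wrist");cv2.imwrite(pic,p)
m=bot.camera_model("wrist");print("cam",-np.array(m["R"]).T@m["t"])
for n,z in [("work_groove",.04),("park_groove",.072),("snap_ring",zr),("eye_left",zr+.023),("eye_right",zr+.023),("slide_grip",.075)]:
    print(n,[(np.round(x["at"],1),round(x["score"],2),onz("wrist",x["at"],z)[:2]) for x in bot.pinpoint(n,"wrist")[:2]])
E
python3 look.py .072 pics/w1.png
```

```text
t: 2.13
eef_pos: [0.3934, 0.3535, 0.405]
tool_rot: [0.0, 0.136, 0.991, 0.0]
contact_force: [1.4, 0.4, 0.4]
gripper_width: -0.001
grasp_force: 0.0
t: 3.05
eef_pos: [0.6055, 0.0524, 0.4052]
tool_rot: [0.002, 0.141, 0.99, -0.002]
contact_force: [-0.5, -0.5, 0.3]
gripper_width: -0.0
grasp_force: 0.0
3.05 [0.6055 0.0524 0.4052] [ 0.0019  0.1413  0.99   -0.0019] [-0.5056 -0.4897  0.2729] -0.0001864605241877289
cam [0.5249 0.0792 0.3739]
work_groove []
park_groove [(array([265.3, 215.6]), 0.94, array([0.6455, 0.0588]))]
snap_ring []
eye_left [(array([292.3, 162.9]), 0.69, array([0.5948, 0.0974]))]
eye_right [(array([218.8, 175.8]), 0.97, array([0.5889, 0.0333]))]
slide_grip [(array([272.8,  44.8]), 0.86, array([0.499 , 0.1061]))]
```

View pics/w1.png

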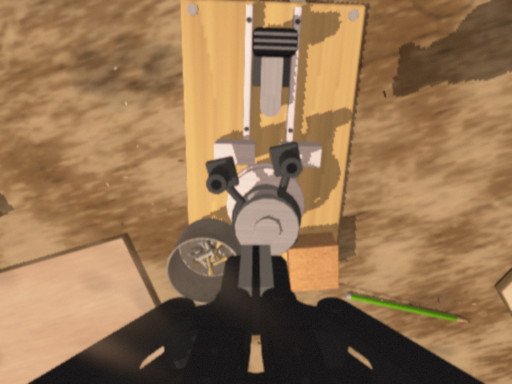

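```bash
python3 look.py .072 pics/w2.png; python3 - <<'E'
from h import *
for a,b in [((249,8),(247,133)),((299,8),(291,135)),((365,5),(343,230)),((182,5),(189,215))]:
    A=onz("wrist",a,.03);B=onz("wrist",b,.03);d=A-B;print(np.degrees(np.arctan2(d[1],d[0])),(A+B)/2)
for z,p in ((.102,(267,225)),):print(onz("wrist",p,z))
E
```

```text
3.4 [0.6022 0.0619 0.4047] [-0.0002  0.1352  0.9908  0.0003] [ 0.8901  0.1849 -0.2485] 0.000428675444702086
cam [0.5227 0.0845 0.374 ]
work_groove []
park_groove [(array([257.1, 226.9]), 0.62, array([0.655 , 0.0489]))]
snap_ring []
eye_left [(array([277.6, 174.1]), 0.57, array([0.6017, 0.0816]))]
eye_right [(array([203.2, 185.7]), 0.97, array([0.5943, 0.0159]))]
slide_grip [(array([259.9,  53. ]), 0.92, array([0.5027, 0.0928]))]
162.97247097938163 [0.51473523 0.07805005 0.03      ]
162.70491122431966 [0.52800504 0.12166218 0.03      ]
164.09335392957612 [0.59499904 0.1667048  0.03      ]
162.45692801397365 [0.54025589 0.00510361 0.03      ]
[0.64269377 0.0605329  0.102     ]
```

```bash
python3 - <<'E'
from h import *
p=cv2.imread("pics/w2.png");p=p[130:270,160:340];cv2.imwrite("pics/w2c.png",cv2.resize(p,None,fx=4,fy=4,interpolation=cv2.INTER_CUBIC))
E
```

```text
(no output)
```

View pics/w2c.png

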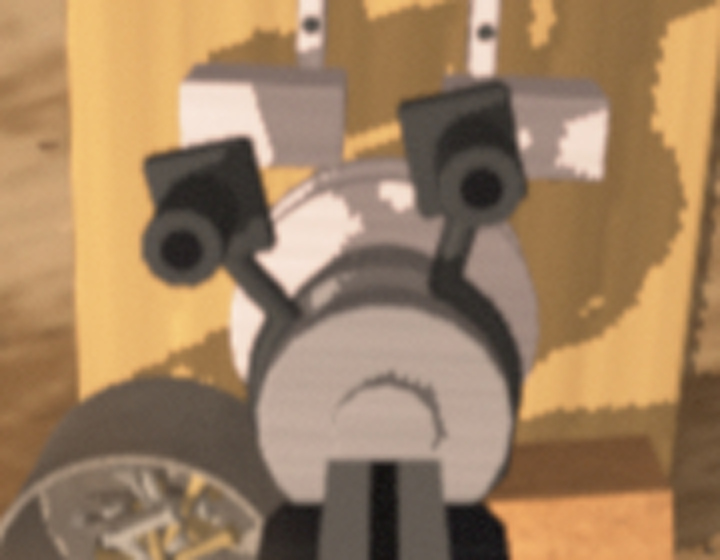

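```bash
python3 - <<'E'
from h import *
R=onz("wrist",(205,192),.11);L=onz("wrist",(280.7,177),.11);S=onz("wrist",(257,237.5),.098)
G=onz("wrist",((310/4+160+484/4+160)/2,(25+31)/8+130),.042)
print(R,L,S,G);m=(L+R)/2;v=L-R
print(m,np.linalg.norm(v[:2]),"ringyaw",np.degrees(np.arctan2(-v[0],v[1])),"track",np.degrees(np.arctan2((G-S)[1],(G-S)[0])),"gap",np.degrees(np.arctan2((m-S)[1],(m-S)[0])),np.linalg.norm((m-S)[:2]))
E
```

```text
[0.59616538 0.01908322 0.11      ] [0.60059699 0.08321885 0.11      ] [0.6540465  0.04814062 0.098     ] [0.57473187 0.07277    0.042     ]
[0.59838118 0.05115103 0.11      ] 0.06428854752060761 ringyaw -3.9527049789054467 track 162.74899259172162 gap 176.90442650356658 0.055746658605263795
```

```bash
python3 -m pendant '[[0,0,-0.0095,0.01,0],[0,0,0,0.03,0],[0,0,0,0.03,0],[0,0,0,0.02,0],[0,0,0,0.015,0],[0,0,0,0.015,0],[0,0,0,0.014,0],[0,0,0,0.013,0],[0,0,0,0,0],[0,0,0,0,0]]'
```

```text
t: 4.58
eef_pos: [0.5998, 0.0506, 0.2569]
tool_rot: [-0.001, 0.137, 0.991, -0.0]
contact_force: [0.9, 0.0, -0.0]
gripper_width: -0.001
grasp_force: 0.0
```

```bash
python3 -m pendant '[[0,-0.001,0.004,0,0],[0,-0.001,0.004,0,0],[0,-0.001,0.005,0,0],[0.02,0,0,0,0],[0.03,0,0,0,0],[0.04,0,0,0,0],[0.05,0,0,0,0],[0.058,0,0,0,0],[0.058,0,0,0,0],[0.058,0,0,0,0],[0.058,0,0,0,0]]' 40; python3 look.py .072 pics/w3.png
```

```text
t: 5.5
eef_pos: [0.6077, 0.0621, 0.2582]
tool_rot: [0.002, 0.137, 0.991, -0.0]
contact_force: [6.3, -3.1, -3.5]
gripper_width: 0.68
grasp_force: 9.4
5.5 [0.6077 0.0621 0.2582] [ 0.0019  0.1369  0.9906 -0.    ] [ 6.3095 -3.0642 -3.452 ] 0.6798129289504854
cam [0.5283 0.0851 0.227 ]
work_groove [(array([320.7, 344.8]), 0.44, array([0.7105, 0.0816])), (array([256.2, 258.7]), 0.4, array([0.6322, 0.0564]))]
park_groove [(array([253.5, 319.2]), 0.93, array([0.6513, 0.0494]))]
snap_ring []
eye_left [(array([368.6, 259.7]), 0.62, array([0.6158, 0.1134]))]
eye_right [(array([136.1, 254.3]), 0.59, array([0.5849, 0.0138]))]
slide_grip [(array([267.,   8.]), 0.61, array([0.5031, 0.0971]))]
```

View pics/w3.png

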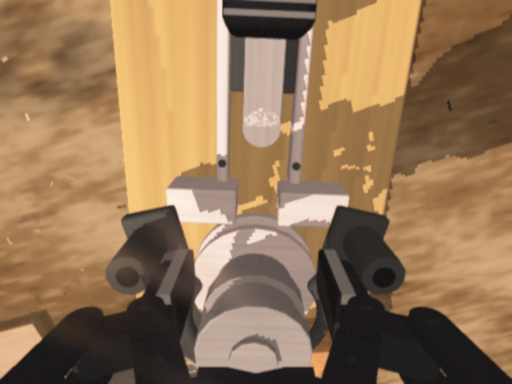

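```bash
python3 -m pendant '[[0.058,0,0,0.005,0],[0.058,0,0,0.005,0],[0.058,0,0,0.005,0],[0.058,0,0,0.005,0],[0.058,0,0,0,0]]';python3 -m pendant '[[0.058,0,0,0.005,0],[0.058,0,0,0.005,0],[0.058,0,0,0,0]]'; python3 look.py .05 pics/w4.png
```

```text
t: 6.27
eef_pos: [0.6069, 0.0628, 0.2367]
tool_rot: [0.0, 0.136, 0.991, -0.0]
contact_force: [3.8, -2.5, -0.6]
gripper_width: 0.676
grasp_force: 8.8
t: 6.52
eef_pos: [0.6078, 0.0625, 0.2282]
tool_rot: [0.002, 0.137, 0.991, 0.0]
contact_force: [4.9, -1.8, 4.8]
gripper_width: 0.679
grasp_force: 9.5
6.5167 [0.6078 0.0625 0.2282] [0.0017 0.1367 0.9906 0.0002] [ 4.873  -1.7531  4.7726] 0.6788678456236652
cam [0.5284 0.0855 0.1972]
work_groove []
park_groove [(array([252.2, 359.3]), 0.61, array([0.65  , 0.0498]))]
snap_ring []
eye_left [(array([367.6, 260.3]), 0.64, array([0.6108, 0.1118]))]
eye_right [(array([155.4, 244. ]), 0.97, array([0.5793, 0.028 ]))]
slide_grip []
```

View pics/w4.png

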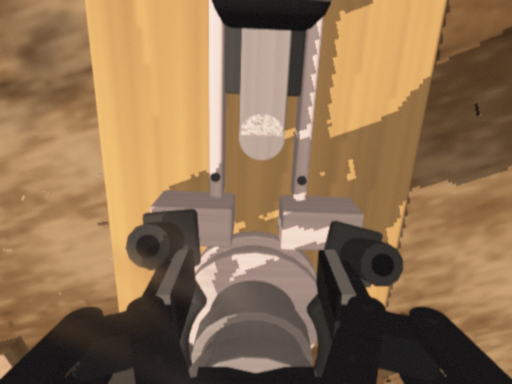

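```bash
python3 - <<'E'
from h import *
p,d=bot.read_camera("wrist")
m=bot.camera_model("wrist");K=np.array(m["intrinsics"]);R=np.array(m["R"]);t=np.array(m["t"])
def P(u,v):
    w=d[v-1:v+2,u-1:u+2];z=np.median(w[w>0]) if (w>0).any() else 0
    return R.T@(np.linalg.inv(K)@np.array([u,v,1.])*z-t)
np.set_printoptions(precision=4,suppress=True)
for n,q in dict(Rb=[(138,250),(150,231),(133,243)],Lb=[(366,262),(396,268),(384,281)],Rlug=[(165,217),(185,216)],Llug=[(340,230),(360,236)],tipR=[(182,268),(178,280)],tipL=[(330,275),(340,290)],block=[(228,215),(290,220)],head=[(250,350)]).items(): print(n,[P(*x) for x in q])
s,_=bot.read_camera("side");x=proj("side",np.array([.62,.06,.07]));u,v=int(x[0]),int(x[1])
cv2.imwrite("pics/s4.png",cv2.resize(s[v-60:v+50,u-75:u+75],None,fx=5,fy=5,interpolation=cv2.INTER_CUBIC))
E
```

```text
Rb [array([0.5762, 0.0248, 0.082 ]), array([0.5709, 0.0309, 0.0791]), array([0.5735, 0.0231, 0.0803])]
Lb [array([0.6062, 0.1094, 0.0808]), array([0.6115, 0.1202, 0.0818]), array([0.6147, 0.1142, 0.0837])]
Rlug [array([0.5768, 0.0267, 0.049 ]), array([0.5789, 0.0361, 0.0489])]
Llug [array([0.6065, 0.1066, 0.0488]), array([0.6115, 0.1152, 0.0503])]
tipR [array([0.5899, 0.0372, 0.079 ]), array([0.5902, 0.0373, 0.0871])]
tipL [array([0.6063, 0.0942, 0.0836]), array([0.6064, 0.0956, 0.0939])]
block [array([0.5874, 0.0545, 0.0401]), array([0.5986, 0.0843, 0.04  ])]
head [array([0.6237, 0.0566, 0.0943])]
```

View pics/s4.png

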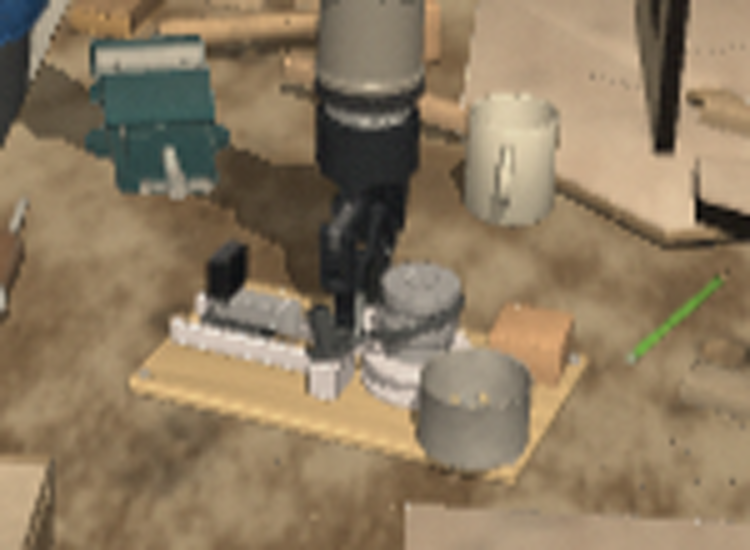

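```bash
cat > ringpts.py <<'E'
from h import *
np.set_printoptions(precision=1,suppress=True)
S=np.array([.654,.048]);a=np.radians(-16.5)
for c in ["side","top"]:
    p,d=bot.read_camera(c);m=bot.camera_model(c);K=np.array(m["intrinsics"]);R=np.array(m["R"]);t=np.array(m["t"])
    r=bot.trace("snap_ring",c)
    if not r: print(c,"none");continue
    v,u=np.nonzero(r[0]["mask"]&(d>0));z=d[v,u]
    X=(np.linalg.inv(K)@np.vstack([u,v,np.ones_like(u)])*z).T
    X=(X-t)@R
    b=np.c_[(X[:,0]-S[0])*np.cos(a)+(X[:,1]-S[1])*np.sin(a),-(X[:,0]-S[0])*np.sin(a)+(X[:,1]-S[1])*np.cos(a),X[:,2]]*1000
    g=p[v,u].mean(1)
    print(c,r[0]["score"],len(u))
    print(np.c_[u,v,b,g][g<110][np.argsort(b[g<110][:,0])][::max(1,len(u)//45)])
E
python3 ringpts.py
```

```text
side 0.68 202
[[ 238.   184.  -224.6  167.9    1.2   77. ]
 [ 234.   193.  -167.1   -8.7   60.5   22.7]
 [ 235.   199.  -165.9   -1.5   30.5   83.3]
 [ 236.   185.  -164.3    4.1   89.6   83.3]
 [ 235.   187.  -163.8   -6.8   86.4   64.7]
 [ 235.   196.  -161.2  -12.7   50.7  100. ]
 [ 235.   191.  -160.5  -14.3   73.5   25.7]
 [ 235.   200.  -159.5  -16.5   35.4   69. ]
 [ 236.   200.  -158.4   -9.4   32.    63.7]
 [ 238.   185.  -157.6    8.    89.    67. ]
 [ 236.   188.  -155.4  -16.7   88.7   46. ]
 [ 236.   195.  -155.3  -16.8   58.5   46.3]
 [ 237.   187.  -153.8  -10.9   90.5   60. ]
 [ 237.   194.  -152.6  -13.3   61.7   30. ]
 [ 237.   189.  -151.6  -16.    84.9   30.3]
 [ 237.   190.  -151.1  -17.2   81.3   29.3]
 [ 239.   188.  -150.8    1.7   80.6   19. ]
 [ 239.   189.  -149.8   -0.7   77.6   21.3]
 [ 238.   192.  -149.3  -11.6   70.2   18.3]
 [ 240.   193.  -148.6    6.7   56.7   97.3]
 [ 240.   188.  -147.7    4.3   79.9   18.7]
 [ 240.   187.  -147.1    2.6   85.3   20.3]
 [ 238.   201.  -146.4  -18.    34.8   81.3]
 [ 241.   201.  -136.8  -11.1   33.3   70.7]
 [ 242.   202.  -128.6  -21.2   36.1   89. ]
 [ 246.   202.  -125.3   11.8   19.3   45.7]]
top none
```

```bash
cat > ringpts.py <<'E'
from h import *
np.set_printoptions(precision=1,suppress=True)
S=np.array([.654,.048]);a=np.radians(-16.5)
def cloud(c):
    p,d=bot.read_camera(c);m=bot.camera_model(c);K=np.array(m["intrinsics"]);R=np.array(m["R"]);t=np.array(m["t"])
    v,u=np.nonzero(d>0);z=d[v,u]
    X=((np.linalg.inv(K)@np.vstack([u,v,np.ones_like(u)])*z).T-t)@R
    b=np.c_[(X[:,0]-S[0])*np.cos(a)+(X[:,1]-S[1])*np.sin(a),-(X[:,0]-S[0])*np.sin(a)+(X[:,1]-S[1])*np.cos(a),X[:,2]]*1000
    return u,v,b,p[v,u].mean(1)
if __name__=="__main__":
    u,v,b,g=cloud("side");r=np.hypot(b[:,0],b[:,1])
    k=(g<85)&(r<46)&(b[:,2]>36)&(b[:,2]<96)&(b[:,0]>-35)
    A=np.c_[u,v,b,r,g][k];print(A[np.argsort(A[:,2])])
E
python3 ringpts.py
```

```text
[[266.  203.  -27.4 -34.7  62.2  44.2  77. ]
 [268.  193.  -26.7 -17.9  96.   32.2  72.3]
 [268.  195.  -26.  -19.2  88.3  32.3  57.7]
 [268.  194.  -25.1 -22.3  94.4  33.6  68.3]
 [267.  202.  -23.8 -34.3  67.   41.7  73.7]
 [269.  197.  -22.5 -17.   79.5  28.2  84.7]
 [267.  203.  -22.3 -38.1  65.1  44.1  74. ]
 [269.  204.  -19.5 -22.7  53.2  30.   70.3]
 [268.  202.  -18.  -39.9  71.4  43.8  69.3]
 [268.  203.  -17.1 -42.2  68.5  45.5  69.3]
 [269.  202.  -13.7 -41.3  73.1  43.5  77.7]
 [269.  203.  -12.5 -44.1  70.6  45.9  71. ]
 [270.  204.  -11.7 -34.5  61.4  36.5  71. ]
 [270.  203.  -10.6 -38.5  68.   39.9  66.7]
 [270.  202.   -9.3 -42.7  74.8  43.7  78. ]
 [271.  202.   -8.2 -34.5  70.7  35.5  75.7]
 [271.  204.   -7.7 -34.9  62.5  35.8  79.3]
 [271.  203.   -6.9 -38.   68.6  38.6  72. ]
 [272.  202.   -3.2 -37.9  73.6  38.   75. ]
 [272.  203.   -0.9 -44.6  73.5  44.6  77. ]
 [273.  203.    0.9 -38.2  70.5  38.2  79. ]
 [273.  202.    1.  -39.1  75.3  39.1  80.3]
 [274.  202.    4.2 -36.9  74.8  37.2  79.3]
 [275.  201.    6.4 -32.7  77.3  33.3  84.3]
 [275.  202.    7.4 
[... 225 characters left out ...]
-34.   84.8  38.5  81.7]
 [279.  200.   18.8 -23.7  79.5  30.2  79.3]
 [280.  198.   19.2 -13.7  82.8  23.5  80. ]
 [279.  201.   20.7 -29.4  78.8  35.9  81.7]
 [280.  199.   21.1 -19.5  82.1  28.8  77.3]
 [281.  198.   22.7 -12.8  83.1  26.1  81. ]
 [280.  200.   23.3 -26.   81.8  34.9  72. ]
 [284.  195.   25.1  15.9  81.6  29.7  72.3]
 [283.  196.   25.2   3.   84.   25.4  81.3]
 [281.  199.   26.1 -23.4  85.2  35.   78. ]
 [282.  198.   27.  -14.4  84.9  30.6  78.3]
 [283.  197.   27.7  -4.5  84.2  28.   75. ]
 [282.  199.   27.8 -16.3  81.9  32.2  82. ]
 [283.  198.   28.9  -7.7  81.9  29.9  73. ]
 [284.  196.   29.8   0.5  86.3  29.8  72.3]
 [284.  197.   30.4  -0.8  82.9  30.4  81.7]]
```

```bash
python3 -m pendant '[[0.058,0,0,-0.005,0],[0.058,0,0,-0.005,0],[0.058,0,0,-0.005,0],[0.058,0,0,-0.005,0],[0.058,0,0,-0.005,0],[0.058,0,0,-0.003,0],[0.058,0,0,0,0]]'
cat > look2.py <<'E'
import sys
from ringpts import *
# boss tops / lugs from wrist depth: dark points away from fingers
u,v,b,g=cloud("wrist")
o=bot.get_obs();e=o["eef_pos"];dx,dy=e[:2]-S;print("t",o["t"],"tool bx,by,z",(dx*np.cos(a)+dy*np.sin(a))*1000,(-dx*np.sin(a)+dy*np.cos(a))*1000,e[2]*1000,o["contact_force"],o["gripper_width"])
k=(g<70)&(b[:,0]<-30)&(b[:,0]>-90)&(b[:,2]<116)&(b[:,2]>44)
for s,n in ((1,"L"),(-1,"R")):
    q=b[k&(b[:,1]*s>43-(12 if o["gripper_width"]<.3 else 0))&(b[:,1]*s<75)]
    if len(q)<10: print(n,len(q));continue
    zt=np.percentile(q[:,2],97);T=q[(q[:,2]>zt-4)];print(n,"top z",zt,"centre",T[:,:2].min(0)/2+T[:,:2].max(0)/2,len(T),"lug z",np.percentile(q[:,2],5))
u,v,b,g=cloud("side");r=np.hypot(b[:,0],b[:,1])
k=(g<85)&(r<40)&(r>24)&(b[:,2]>40)&(b[:,2]<92)
for lo,hi in ((-25,-10),(-10,5),(5,18),(18,40)):
    q=b[k&(b[:,0]>lo)&(b[:,0]<hi)];print("x",lo,hi,"z",np.median(q[:,2]) if len(q) else None,len(q))
E
python3 look2.py; python3 look.py .072 pics/w5.png
```

```text
t: 7.8
eef_pos: [0.6085, 0.0615, 0.2566]
tool_rot: [0.003, 0.137, 0.991, -0.0]
contact_force: [9.7, -4.1, -4.3]
gripper_width: 0.681
grasp_force: 9.8
t 7.85 tool bx,by,z -47.595967003256824 0.08211384639090699 256.29825554488826 [11.3 -4.2 -3.7] 0.682370189070023
L top z 111.61803616502844 centre [-58.5  51.1] 1357 lug z 79.00210624595164
R top z 113.05051974626072 centre [-66.4 -44.1] 46 lug z 78.36403577299225
x -25 -10 z 70.49167655111148 2
x -10 5 z 79.96129550465405 2
x 5 18 z 82.54922712667651 7
x 18 40 z 83.68074723815002 15
7.9 [0.6084 0.0616 0.2561] [ 0.003   0.1372  0.9905 -0.0002] [10.6003 -4.8069 -4.3054] 0.6781262135759966
cam [0.529  0.0846 0.2247]
work_groove []
park_groove [(array([254.4, 320.2]), 0.76, array([0.6514, 0.0495]))]
snap_ring []
eye_left [(array([369.7, 255.6]), 0.86, array([0.6134, 0.1131]))]
eye_right [(array([155.7, 242.8]), 0.66, array([0.5819, 0.0247]))]
slide_grip [(array([269.8,   1.9]), 0.7, array([0.5027, 0.0979]))]
```

View pics/w5.png

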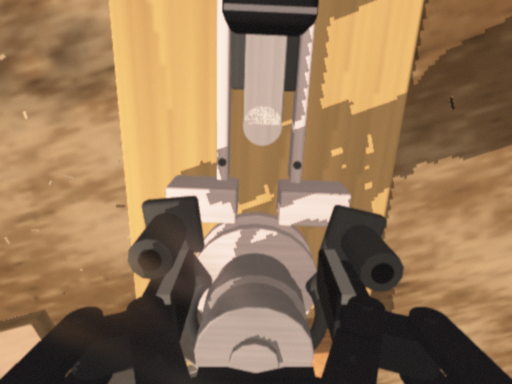

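```bash
python3 - <<'E'
from ringpts import *
for q in [(150,260),(383,271),(253,348)]:
  for z in ((.11,) if q[0]!=253 else (.102,)):
    X=onz("wrist",q,z);dx,dy=X[:2]-S;print(q,np.array([dx*np.cos(a)+dy*np.sin(a),-dx*np.sin(a)+dy*np.cos(a)])*1000)
E
```

```text
(150, 260) [-62.8 -40.7]
(383, 271) [-59.1  51.1]
(253, 348) [-12.3   0.1]
```

```bash
python3 - <<'E'
from ringpts import *
u,v,b,g=cloud("wrist")
for s in (1,-1):
    k=(abs(b[:,2]-40)<1.5)&(b[:,1]*s>11)&(b[:,1]*s<58)&(b[:,0]<-35)&(b[:,0]>-80)&(g>90);q=b[k];print(s,np.percentile(q,[1,99],axis=0),len(q))
k=(abs(b[:,2]-98)<1.2)&(abs(b[:,1])<35)&(b[:,0]>-40)&(b[:,0]<30)&(g>90);q=b[k];print("head",np.percentile(q,[0.5,99.5],axis=0))
k=(abs(b[:,2]-72)<25)&(b[:,0]<-80)&(g<60)&(abs(b[:,1])<25);q=b[k];print("grip",np.percentile(q,[1,99],axis=0))
k=(abs(b[:,2]-12)<3)&(b[:,0]<-60);q=b[k];print("board",np.percentile(q,[1,99],axis=0))
E
```

```text
1 [[-67.6  12.2  38.6]
 [-35.7  55.7  41.4]] 2118
-1 [[-69.5 -51.2  38.7]
 [-35.5 -11.1  41.3]] 1729
head [[-31.5 -27.7  96.9]
 [  3.1  28.5  99.2]]
grip [[-157.5  -11.6   60.1]
 [-149.    21.2   89.2]]
board [[-171.7  -84.    10.5]
 [ -62.3   91.3   13.7]]
```

```bash
python3 - <<'E'
from ringpts import *
u,v,b,g=cloud("wrist")
def nb(x): return x[0],x[1]
# sample depth-based board coords along right and left bosses and lugs
D={(int(i),int(j)):(x,y) for i,j,x,y in zip(u,v,b,g)}
for q in [(148,262),(133,255),(150,276),(160,240),(175,225),(150,205),(195,200),(200,235),(150,220),(383,272),(383,288),(400,270),(360,245),(345,235),(330,210),(385,220),(375,235),(182,270),(200,265),(318,270),(335,280),(205,310),(315,310)]:
    print(q,*D.get(q,(None,None)))
E
```

```text
(148, 262) [-63.  -40.9 112. ] 57.0
(133, 255) [-65.7 -46.5 111.5] 100.66666666666667
(150, 276) [-56.2 -41.  111. ] 71.0
(160, 240) [-71.3 -36.2 109.6] 47.666666666666664
(175, 225) [-69.4 -34.8  91.5] 54.333333333333336
(150, 205) [-74.9 -48.1  81.7] 82.0
(195, 200) [-76.8 -27.7  79.5] 42.666666666666664
(200, 235) [-59.9 -25.8  81.6] 55.333333333333336
(150, 220) [-67.4 -48.8  81.7] 87.33333333333333
(383, 272) [-58.9  51.  110.4] 20.0
(383, 288) [-51.7  51.9 110.7] 53.0
(400, 270) [-59.6  57.8 110. ] 50.666666666666664
(360, 245) [-64.6  44.7  98.8] 39.0
(345, 235) [-61.1  42.9  82.1] 39.666666666666664
(330, 210) [-57.1  45.   40.3] 230.0
(385, 220) [-67.7  62.1  79. ] 55.333333333333336
(375, 235) [-65.3  53.8  90.4] 40.333333333333336
(182, 270) [-57.2 -29.  107.9] 46.333333333333336
(200, 265) [-42.9 -26.7  80.4] 83.33333333333333
(318, 270) [-46.6  29.9  89.7] 32.666666666666664
(335, 280) [-58.1  31.  115.2] 47.0
(205, 310) [-10.3 -26.4  73. ] 109.0
(315, 310) [-17.6  32.   81.3] 51.666666666666664
```

```bash
python3 -m pendant '[[0.04,0,0,-0.001,0],[0.02,0,0,0,0],[0,0,0,0,0],[0,0,0,0,0],[0,0,0,0,0],[0,0,0,0,0],[0,0.003,0,0,1.2],[0,0.003,0,0,0],[0,0.002,0,0,0],[0,0,0,0,0],[0,0,0,0,0]]'; python3 look2.py; python3 look.py .072 pics/w6.png
```

```text
t: 9.27
eef_pos: [0.5987, 0.0652, 0.2567]
tool_rot: [-0.0, 0.147, 0.989, 0.0]
contact_force: [0.9, -1.0, 0.5]
gripper_width: 0.002
grasp_force: 0.0
t 9.3167 tool bx,by,z -57.776811478504 0.8102134893920101 256.743949238472 [-0.4 -0.4  0.7] 0.0022379266025277923
L top z 106.11112261073345 centre [-57.5  40.6] 1048 lug z 72.5701652520478
R 0
x -25 -10 z 78.49362253823449 11
x -10 5 z 79.12216840104325 5
x 5 18 z 82.80049061728957 6
x 18 40 z 83.47110767858453 21
9.3667 [0.5989 0.0651 0.2568] [0.0001 0.1468 0.9892 0.    ] [-0.619   0.3045  0.4776] -0.0006846771866266911
cam [0.52   0.0897 0.2259]
work_groove []
park_groove [(array([254.1, 337. ]), 0.96, array([0.6523, 0.0487]))]
snap_ring [(array([201.3, 252.3]), 0.49, array([0.5923, 0.0383]))]
eye_left [(array([337.1, 275.2]), 0.72, array([0.6102, 0.1009]))]
eye_right [(array([201.1, 253.4]), 0.64, array([0.5819, 0.0457]))]
slide_grip [(array([260. ,  33.8]), 0.88, array([0.5027, 0.0968])), (array([257.3, 331. ]), 0.23, array([0.6461, 0.0524]))]
```

View pics/w6.png

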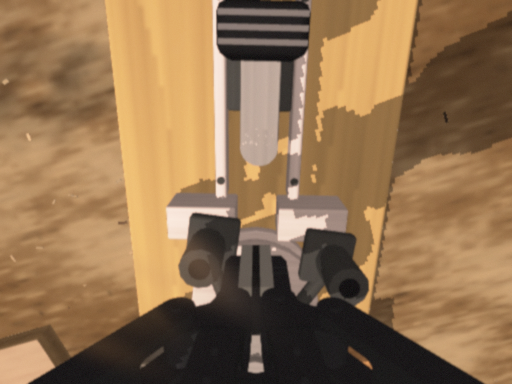

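```bash
python3 -m pendant '[[0.015,0,0,0,0],[0.03,0,0,0,0],[0.04,0,0,0,0],[0.05,0,0,0,0],[0.058,0,0,0,0],[0.058,0,0,0,0],[0.058,0,0,0,0]]'; python3 look2.py; python3 look.py .072 pics/w7.png
```

```text
t: 10.3
eef_pos: [0.6001, 0.0644, 0.2571]
tool_rot: [0.002, 0.147, 0.989, -0.0]
contact_force: [5.5, -2.4, -3.5]
gripper_width: 0.677
grasp_force: 8.6
t 10.35 tool bx,by,z -56.39631194920844 0.45978730205552437 257.05445371091264 [ 5.2 -0.9 -3.3] 0.6773821315994799
L top z 111.55876018752247 centre [-57.3  52. ] 1051 lug z 79.04173377864527
R top z 111.23717521168646 centre [-59.5 -48.8] 440 lug z 77.87938287847035
x -25 -10 z None 0
x -10 5 z 77.56718377109429 1
x 5 18 z 77.8427482300585 6
x 18 40 z 79.9678370371379 17
10.4 [0.6001 0.0645 0.2571] [ 0.0018  0.1472  0.9891 -0.0001] [ 4.8602 -2.5461 -3.0924] 0.6770499757799352
cam [0.5212 0.0891 0.2259]
work_groove []
park_groove [(array([255.7, 332.7]), 0.57, array([0.6518, 0.0496])), (array([257.4, 268.5]), 0.39, array([0.6119, 0.0626]))]
snap_ring []
eye_left [(array([367.1, 273.4]), 0.77, array([0.6152, 0.1134]))]
eye_right [(array([140.7, 268.1]), 0.77, array([0.5829, 0.0163])), (array([369.7, 272.6]), 0.73, array([0.6152, 0.1146]))]
slide_grip [(array([259.8,  30.4]), 0.7, array([0.5033, 0.0964]))]
```

View pics/w7.png

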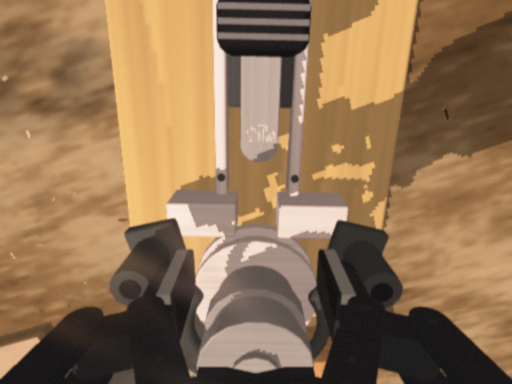

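```bash
python3 -m pendant '[[0.058,-0.002,0,0,0],[0.058,-0.002,0,0,0],[0.058,-0.002,0,0,0],[0.058,-0.002,0,0,0],[0.058,0,0,0,0]]'; python3 look2.py; python3 -m pendant '[[0.058,0,0,0.003,0],[0.058,0,0,0.003,0],[0.058,0,0,0,0]]'; python3 look2.py
```

```text
t: 11.17
eef_pos: [0.6068, 0.0626, 0.2566]
tool_rot: [0.0, 0.147, 0.989, -0.0]
contact_force: [0.9, -0.3, -1.4]
gripper_width: 0.676
grasp_force: 7.8
t 11.2167 tool bx,by,z -49.51119927192986 0.5862856554527275 256.5861890404299 [ 0.6 -0.8 -1.7] 0.6782608536749271
L top z 111.18005194208787 centre [-51.5  52. ] 1060 lug z 78.90822719690128
R top z 110.76686995588918 centre [-53.  -49.1] 461 lug z 77.8944302503954
x -25 -10 z 59.18994905902236 3
x -10 5 z 67.21141500735719 1
x 5 18 z 72.4481168920513 5
x 18 40 z 74.96088863071625 20
t: 11.52
eef_pos: [0.6064, 0.0627, 0.25]
tool_rot: [-0.0, 0.147, 0.989, -0.0]
contact_force: [2.5, -0.5, -1.5]
gripper_width: 0.679
grasp_force: 7.7
t 11.5667 tool bx,by,z -49.69626830224261 0.6194708854855204 250.30540585301287 [ 0.8 -0.8 -2.1] 0.6792921762181582
L top z 104.86996047960184 centre [-51.5  52. ] 1077 lug z 72.34172116675522
R top z 104.50214531923335 centre [-53.3 -48.8] 441 lug z 71.26793800047423
x -25 -10 z 65.44481499723315 3
x -10 5 z 64.74251500514121 3
x 5 18 z 69.68209470687579 4
x 18 40 z 70.15577133295444 19
```

```bash
python3 -m pendant '[[0.058,0,0,0.003,0],[0.058,0,0,0.003,0],[0.058,0,0,0.004,0],[0.058,0,0,0.004,0],[0.058,0,0,0.004,0],[0.058,0,0,0,0]]'; python3 look2.py
```

```text
t: 12.12
eef_pos: [0.6061, 0.063, 0.2316]
tool_rot: [-0.001, 0.147, 0.989, -0.0]
contact_force: [0.4, 0.3, -0.4]
gripper_width: 0.678
grasp_force: 7.7
t 12.1667 tool bx,by,z -49.98044363151857 0.763984138418267 232.06006976933253 [-0.3  0.4  0.1] 0.677178814873931
L top z 115.56464717679195 centre [-50.6  53.1] 700 lug z 55.08027445295479
R top z 115.57691020756354 centre [-51.6 -51.6] 551 lug z 54.47998508978345
x -25 -10 z None 0
x -10 5 z None 0
x 5 18 z 46.376044298588766 1
x 18 40 z 46.39715970261053 3
```

```bash
python3 -m pendant '[[0.058,0,0,0.003,0],[0.058,0,0,0.003,0],[0.058,0,0,0.002,0],[0.058,0,0,0,0]]'; python3 look2.py
```

```text
t: 12.55
eef_pos: [0.6066, 0.0629, 0.2246]
tool_rot: [-0.0, 0.147, 0.989, 0.0]
contact_force: [0.2, -0.1, -0.4]
gripper_width: 0.676
grasp_force: 7.7
t 12.6 tool bx,by,z -49.65749504092993 0.828499262137329 224.66580231940299 [-0.1  0.1  0.3] 0.6767684459001788
L top z 114.3914705842171 centre [-50.9  53.9] 2104 lug z 47.682752083875016
R top z 114.9445274872777 centre [-51.7 -52.2] 1796 lug z 48.76976064360894
x -25 -10 z 66.43361960081961 2
x -10 5 z None 0
x 5 18 z None 0
x 18 40 z 47.109862239469955 5
```

```bash
python3 -m pendant '[[0.058,0,0,0.001,0],[0.045,0.001,0,0,0],[0.03,0.001,0,0,0],[0.015,0.001,0,0,0],[0,0,0,0,0],[0,0,0,0,0],[0,0,0,0,0],[0,0,0,0,0]]'; python3 look2.py;python3 look.py .04 pics/w8.png
```

```text
t: 13.32
eef_pos: [0.6034, 0.0636, 0.2233]
tool_rot: [-0.0, 0.147, 0.989, -0.0]
contact_force: [-0.1, -0.6, 0.0]
gripper_width: -0.003
grasp_force: 0.0
t 13.3667 tool bx,by,z -52.86626154666884 0.6600495420315874 223.36679524915004 [-0.2  0.2 -0.4] 0.00025614742873933123
L top z 115.44096969070276 centre [-55.3  39.1] 656 lug z 47.54251810378036
R top z 115.56762644821363 centre [-55.7 -37.6] 462 lug z 52.11805254814502
x -25 -10 z 48.54207094053598 9
x -10 5 z 48.31080923224739 3
x 5 18 z 48.146243203970094 1
x 18 40 z 49.07071864145094 4
13.4167 [0.6035 0.0636 0.2234] [-0.0003  0.1469  0.9892 -0.0001] [ 0.107   0.0162 -0.4161] -0.0032168761085511408
cam [0.5245 0.0883 0.1927]
work_groove []
park_groove [(array([255.1, 377.5]), 0.55, array([0.6511, 0.0497]))]
snap_ring []
eye_left [(array([326.4, 273. ]), 0.65, array([0.6117, 0.095 ]))]
eye_right [(array([181.4, 268.9]), 0.61, array([0.5909, 0.0336]))]
slide_grip []
```

View pics/w8.png

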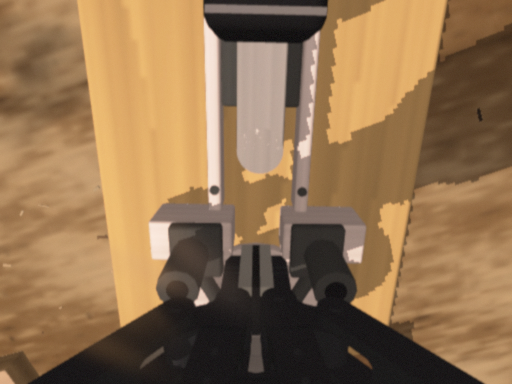

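```bash
python3 -m pendant '[[0,0,0,-0.015,0],[0,0,0,-0.03,0],[0,0,0,-0.025,0],[0,0.035,0,0,0],[0,0.035,0,0,0],[0,0.035,0,0,0],[0,0.035,0,0,0],[0,0,0,0,0],[0,0,0,0,0]]'; python3 look.py .04 pics/w9.png; python3 look2.py | head -1; python3 - <<'E'
from ringpts import *
u,v,b,g=cloud("side")
k=(g<80)&(b[:,2]>55)&(b[:,2]<92)&(abs(b[:,1])<25)&(b[:,0]<-100)&(b[:,0]>-190);print("grip side",np.percentile(b[k],[2,50,98],axis=0),k.sum())
k=(g<85)&(np.hypot(b[:,0],b[:,1])<38)&(b[:,2]>38)&(b[:,2]<92);print("ring",np.percentile(b[k],[5,50,95],axis=0),k.sum())
E
```

```text
t: 14.52
eef_pos: [0.4683, 0.1049, 0.2938]
tool_rot: [-0.0, 0.146, 0.989, 0.0]
contact_force: [0.2, 0.5, 0.3]
gripper_width: -0.003
grasp_force: 0.0
14.5167 [0.4683 0.1049 0.2938] [-0.0004  0.1457  0.9893  0.0002] [0.1925 0.477  0.286 ] -0.003136855576924325
cam [0.3907 0.1292 0.2632]
work_groove []
park_groove []
snap_ring []
eye_left []
eye_right []
slide_grip []
t 14.9167 tool bx,by,z -192.0317417718974 1.520865548182024 293.581193692833 [-0.4  0.2 -0.1] 0.0009969366863715491
grip side [[-165.6  -22.1   56.5]
 [-154.2  -11.1   79.1]
 [-147.7   13.3   91.1]] 68
ring [[-24.  -35.6  44.1]
 [-12.2 -22.5  47.8]
 [ 30.3  11.2  54.3]] 18
```

```bash
python3 -m pendant '[[0,0,-0.001,0.02,0],[0,0,0,0.02,0],[0,0,0,0.01,0],[0,0,0,0,0],[0,-0.006,0,0,0],[0,-0.008,0,0,0],[0,-0.008,0,0,0],[0,-0.008,0,0,0],[0,-0.008,0,0,0],[0,0,0,0,0]]'; python3 look2.py |head -1; python3 -m pendant '[[0,-0.006,0,0,0],[0,-0.006,0,0,0],[0,-0.004,0,0,0],[0,0,0,0,0]]'; python3 look2.py |head -1
```

```text
t: 15.85
eef_pos: [0.5078, 0.0915, 0.2443]
tool_rot: [0.001, 0.148, 0.989, 0.0]
contact_force: [-1.2, 0.4, -0.8]
gripper_width: 0.002
grasp_force: 0.0
t 15.9 tool bx,by,z -153.22092126554088 0.37452340972476267 244.1684409767271 [-0.1  0.  -0.9] 0.00027560272249393703
t: 16.28
eef_pos: [0.522, 0.0874, 0.2437]
tool_rot: [0.0, 0.147, 0.989, 0.0]
contact_force: [-0.1, 0.5, 0.1]
gripper_width: 0.004
grasp_force: 0.0
t 16.3333 tool bx,by,z -138.006686869392 0.33016034546196754 243.74371537562126 [ 0.5  0.7 -0.4] 0.001169911809133753
```

```bash
python3 -m pendant '[[0,-0.003,0,0,0],[0,-0.002,0,0,0],[0,0,0,0,0],[0,0,0,0,0]]'; python3 -m pendant '[[0,-0.002,0,0,0],[0,-0.001,0,0,0],[0,0,0,0,0]]';  python3 -m pendant '[[0,-0.002,0,0,0],[0,0,0,0,0],[0,0,0,0,0]]'; python3 look2.py|head -1
```

```text
t: 16.72
eef_pos: [0.526, 0.0862, 0.2437]
tool_rot: [0.0, 0.147, 0.989, 0.0]
contact_force: [-0.6, -1.2, -0.3]
gripper_width: 0.002
grasp_force: 0.3
t: 16.97
eef_pos: [0.5283, 0.0856, 0.2436]
tool_rot: [-0.001, 0.147, 0.989, -0.0]
contact_force: [-5.1, 1.3, 3.6]
gripper_width: 0.0
grasp_force: 2.3
t: 17.22
eef_pos: [0.529, 0.0854, 0.2434]
tool_rot: [-0.003, 0.146, 0.989, -0.0]
contact_force: [-9.3, 2.7, 8.1]
gripper_width: -0.006
grasp_force: 5.0
t 17.2667 tool bx,by,z -130.4771882281123 0.3202853932397498 243.41661006831555 [-10.2   2.6   8.2] -0.0008027828463961438
```

```bash
python3 -m pendant '[[0,-0.002,0,0,0],[0,0,0,0,0]]'; python3 -m pendant '[[0,0.01,0,0,0],[0,0.01,0,0,0],[0,0.015,0,-0.01,0],[0,0.02,0,-0.03,0],[0,0.03,0,-0.04,0],[0,0,0,-0.04,0],[0,-0.03,0,-0.02,0],[0,0,0,0,0],[0,0,0,0,0]]'; python3 look.py .04 pics/w10.png
python3 - <<'E'
from ringpts import *
u,v,b,g=cloud("wrist")
k=(abs(b[:,2]-88)<2.5)&(g<80)&(abs(b[:,1])<22)&(b[:,0]<-80);print("grip top",np.percentile(b[k],[1,99],axis=0),k.sum())
for s in (1,-1):
    k=(abs(b[:,2]-40)<1.5)&(b[:,1]*s>11)&(b[:,1]*s<58)&(b[:,0]<-40)&(b[:,0]>-80)&(g>90);print(np.percentile(b[k],[1,99],axis=0)[:,:2].ravel(),k.sum())
    k=(abs(b[:,2]-78)<2.5)&(g<90)&(b[:,1]*s>15)&(b[:,0]<-35)&(b[:,0]>-80)&(b[:,1]*s<60);print("boss",np.percentile(b[k],[2,50,98],axis=0),k.sum())
E
```

```text
t: 17.48
eef_pos: [0.5297, 0.0852, 0.2431]
tool_rot: [-0.005, 0.146, 0.989, -0.0]
contact_force: [-15.7, 2.9, 12.4]
gripper_width: -0.001
grasp_force: 7.7
t: 18.23
eef_pos: [0.486, 0.0983, 0.3787]
tool_rot: [0.003, 0.148, 0.989, 0.001]
contact_force: [-0.6, 0.6, -0.0]
gripper_width: 0.0
grasp_force: 0.0
18.2333 [0.486  0.0983 0.3787] [0.0026 0.1476 0.989  0.0012] [-0.5844  0.5633 -0.0299] 0.00040092451656959985
cam [0.4059 0.1232 0.3463]
work_groove []
park_groove [(array([255.3, 341.3]), 0.87, array([0.6444, 0.0501]))]
snap_ring []
eye_left [(array([288.9, 291.3]), 0.59, array([0.6028, 0.0975]))]
eye_right [(array([222.5, 292.5]), 0.49, array([0.5854, 0.034 ]))]
slide_grip [(array([257.2, 248.8]), 0.84, array([0.5431, 0.0828]))]
grip top [[-119.9  -13.1   85.6]
 [-115.8   20.7   88.9]] 39
[-67.1  44.8 -44.8  56.8] 189Traceback (most recent call last):
  File "<stdin>", line 6, in <module>
    return _quantile_unchecked(
        a, q, axis, out, overwrite_input, method, keepdims, weights)
    return _ureduce(a,
                    func=_quantile_ureduce_func,
    ...<5 lines>...
                    overwrite_input=overwrite_input,
                    method=method)
    r = func(a, **kwargs)
    result = _quantile(arr,
                       quantiles=q,
    ...<2 lines>...
                       out=out,
                       weights=wgt)
    slices_having_nans = np.isnan(arr[-1, ...])
                                  ~~~^^^^^^^^^
IndexError: index -1 is out of bounds for axis 0 with size 0
```

View pics/w10.png

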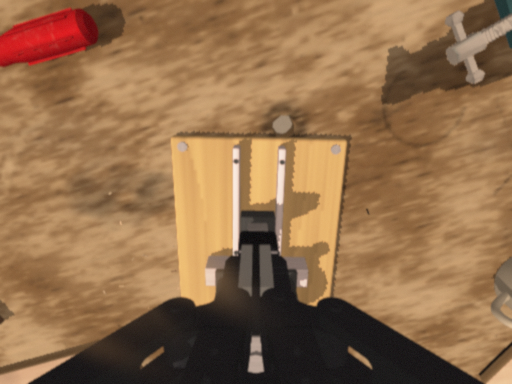

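```bash
python3 -m pendant '[[0,-0.03,0,0,0],[0,-0.03,0,0,0],[0,-0.03,0,0,0],[0,-0.03,0,0,0],[0,0,0,0,0],[0,0,0,0,0],[0,0,0,0,0],[0,0,0,0,0]]'; python3 look.py .04 pics/w11.png
python3 - <<'E'
from ringpts import *
u,v,b,g=cloud("wrist")
def P(n,k): print(n,np.percentile(b[k],[2,50,98],axis=0).tolist() if k.sum() else None,k.sum())
P("grip",(abs(b[:,2]-88)<3)&(g<80)&(abs(b[:,1])<22)&(b[:,0]<-80))
for s in (1,-1):
    P("block",(abs(b[:,2]-40)<1.5)&(b[:,1]*s>11)&(b[:,1]*s<58)&(b[:,0]<-40)&(b[:,0]>-80)&(g>90))
    P("boss",(abs(b[:,2]-78)<3)&(g<90)&(b[:,1]*s>15)&(b[:,0]<-35)&(b[:,0]>-80)&(b[:,1]*s<60))
    P("lug",(abs(b[:,2]-48)<2.5)&(g<90)&(b[:,1]*s>12)&(b[:,0]<-35)&(b[:,0]>-80)&(b[:,1]*s<60))
E
```

```text
t: 19.3
eef_pos: [0.5986, 0.0644, 0.3767]
tool_rot: [-0.001, 0.146, 0.989, 0.0]
contact_force: [-0.6, 1.1, -0.2]
gripper_width: 0.0
grasp_force: 0.0
19.3 [0.5986 0.0644 0.3767] [-0.0007  0.1464  0.9892  0.0001] [-0.5987  1.0753 -0.2178] 0.0002448471651118096
cam [0.5196 0.089  0.3461]
work_groove [(array([293.2, 186.9]), 0.61, array([0.6224, 0.0959])), (array([200.1, 269.6]), 0.49, array([ 0.6824, -0.0211]))]
park_groove [(array([257.1, 239.1]), 0.58, array([0.6507, 0.0509]))]
snap_ring []
eye_left [(array([293.1, 185.4]), 0.63, array([0.614 , 0.0954]))]
eye_right [(array([219.9, 178.2]), 0.56, array([0.5889, 0.035 ]))]
slide_grip [(array([259. , 123.7]), 0.56, array([0.552, 0.082]))]
grip [[-119.65941395394533, -12.59729849194821, 85.42743809093272], [-111.66139458448585, 3.4584361964574777, 87.54033355455246], [-101.51609907615156, 19.558047187891532, 89.3398138566551]] 648
block [[-66.5406601418949, 13.449372090902555, 38.6343168134035], [-56.43878073431026, 48.91441804046363, 39.940302683605225], [-41.55201106343841, 56.237186944514086, 41.35544861919882]] 346
boss [[-63.36298318
[... 240 characters left out ...]
1.3688384372079, 25.44964824222661, 47.94472832266793], [-35.92322793469558, 43.4859764328352, 49.51022850718852]] 430
block [[-68.97243333939956, -52.42228955083894, 38.72010597153116], [-58.65602574510684, -44.83876939279933, 40.07808443912674], [-46.5742252301974, -11.416955724270977, 41.275480772612795]] 349
boss [[-64.22312638620811, -37.14932587011572, 75.55185734402312], [-57.19855417407709, -29.639788369882844, 78.27637342266348], [-49.92794472181422, -22.6300841449103, 79.85197209072292]] 296
lug [[-69.48402333155438, -39.57357272749765, 46.202373855289586], [-61.99276755422558, -22.08407923935293, 47.93999206737497], [-36.818824084079004, -15.784643194795384, 49.5222842007329]] 424
```

```bash
python3 -c "
from station import bot;print(bot.hand_in())"
```

```text
the job is handed in; nothing more can be done
None
```

The job is handed in after about 19.5 s of the 38 s. By my last measurements the ring is contracted and level in the lower groove with its gap facing the track. The slide is pushed to its stop, within about 1 mm of home, with its tongue between the eyes. My first attempt tipped the ring, so I levelled it and redid it. The hand-in returned no verdict, and I did not re-measure the bystanders.

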